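# Set the goods shed into its corner of the model railway yard

### The job

Push the model goods shed (the long one with the pitched roof) along the ground of the layout until its long wall is flat against the retaining wall and its end is up against the low, plank-topped loading dock. Use only the fingers from outside to push it: do not lift or tip it, and leave the flat-roofed hut and everything else where they stand. Finish clear of everything.

Things in the scene. Friction and masses are not known exactly. Their poses are not given: they have to be found in the camera images.
- shed: Plywood model goods shed, grey pitched roof, loose, 0.2 to 0.4 kg; 96 mm along x, 120 mm along y, walls 44 mm high, ridge (along y) 72 mm high. Origin at the centre of its underside. It slides on the layout board, whose flat top is at z = 0.010. At the start x points away from the robot within 20 degrees; shed and hut may stand either way round, left and right.
- yard: Fixed concrete L on the board: retaining wall and loading dock. Origin at the inner corner, ground level; x away from the robot within 10 degrees. Wall face: plane x = 0, from the corner 460 mm along -y, 50 mm high, 28 mm thick. Dock end face: plane y = 0, 90 mm out along -x; dock 80 mm along +y, 31 mm high. Home, the shed's origin is at x -48, y -60 mm here, its y along the wall.
- hut: Small flat-roofed plywood hut with a grey roof, loose, 48 x 48 mm, 52 mm high; origin at the centre of its underside. Not to be moved.
- cup: Empty black plastic cup, loose, 54 mm across, 55 mm high, origin at the centre of its underside. Not to be moved.
- tree_a: Model fir tree on a round foot, loose, 40 mm across, 70 mm high, on the robot's left near side; origin under its foot. Not to be moved.
- tree_b: Model fir tree on a round foot, loose, 36 mm across, 62 mm high, on the robot's right; origin under its foot. Not to be moved.
- jar: Small glass jar with white lid, loose, 38 mm across, 48 mm high, origin at the centre of its underside. Not to be moved.
- brush: Paint brush lying flat, loose, far to the robot's right; origin on its axis. Not to be moved.

How it is judged:
By the outcome, as a careful person would: the job done as asked, in the order asked, and still so for the second after the job is handed in, with the robot touching nothing.
It also fails if it takes over 54 s, if anything falls off the work surface, if the arm or the gripper's body presses on something with over 40 N, if the wrist force passes 120 N, or if a joint passes its speed limit or range.

### The arm

A 6-joint arm with a two-finger parallel gripper is mounted at the origin on the work surface. World frame = base frame: x ahead of the robot, y to its left, z up, the work surface at z = 0. Lengths are in m, angles in rad, forces in N, time in s.
With the tool pointing down it reaches from about 0.3 to 0.875 m from the base axis. Payload 6.4 kg.
Tool frame: the origin (TCP) lies at the very end of the fingers, on their centre line; the grasp point (between the pads) lies 19 mm behind it; z points along the fingers, y is the line along which they close (so a half turn about z gives the same grasp; the last joint's range is limited). The gripper opens to 85 mm and grips with 20 to 120 N. Pads are 22 mm wide; open, the fingers measure 114 mm over their backs; the gripper's body (76 mm by 85 mm) begins 54 mm behind the grasp point. The pads swing forward as they close: fully open they stand 13 mm farther back than shut.
Start: joints at [-1.404, 0.181, 1.607, -0, 1.354, -0.206], TCP at [0.209, -0.536, 0.231] pointing down, gripper open.
Joint ranges: [-2.99, 2.99], [-0.89, 2.07], [0.3, 2.58], [-1.14, 4.28], [0, 2.63], [-3.12, 3.12]. Speed limits (rad/s): [2.57, 2.57, 3.01, 3.14, 3.14, 3.14].

### API

Orientations are given as a unit quaternion [w, x, y, z].
In Python, from bench import monitor, cams, order gives the robot as it stands.
- The arm moves only by the shell command python3 -m pendant 'ROWS'. ROWS is JSON, a list that holds one entry, the list of rows, each a list of 7 numbers: the shift along the tool's x, y, z normalised to -1 to 1, where 1 is 50 cm, then the turn, a rotation vector about the tool's x, y, z normalised to -1 to 1, where 1 is pi/2 rad, then the closure, from -1 (fully open) to 1 (shut), so that 0 is half open. In form: [[[dx, dy, dz, rx, ry, rz, claw], ...]]. A call has 1 to 8 rows; each row shifts and turns the commanded pose from where the row before left it, along the tool's axes as they then stand; what a row does not reach is not made up. A row lasts 1/8 s, in which the tool goes at most 62.5 mm and 10.7 degrees, less where a joint would pass 70% of its speed; a pose out of reach is approached as far as the arm can. A call with a number of a shift or a turn outside -1 to 1 is refused whole. A call with a gripper value outside its range is refused whole. The fingers move at their own pace and stop on an object; the grip force is fixed at half the most. Time passes only in rows, so rows that do not move let the fingers close. It gives the time, the measured TCP pose, the force, the opening and the grip force at its end, in the units of the state.
- monitor.sense(): the state, without advancing time (a new reading comes with each control period).
- cams.grab_frame(name): name is "scene" or "top" or "wrist"; returns a dict with "frame" (384x512x3 uint8, blue, green, red), "range_z" (384x512 float32, m along the optical axis (not along the pixel's ray), 0 where there is no reading), "mtx" (3x3 intrinsics, pixels), "dist_coeffs" ([k1, k2, p1, p2, k3] as OpenCV has them; the pictures are not rectified), "R" (3x3) and "t" (3): a world point X has camera coordinates R X + t; the wrist camera has in their place "T_tool_cam" (4x4, takes a point from camera to tool coordinates, whose origin is the TCP and whose axes are the flange's). Camera axes: x right, y down, z forward; pixel columns grow to the right and rows downward; lengths in m; the calibration is good to about 2 mm. A picture is of the moment at which its call begins: read the wrist's pose just before it.
- order.job_done(): hands the job in; it is judged then, once.
The state is a dict: "t": time; "qpos": joint angles; "dq": joint speeds; "joint_efforts": joint torques, N m; "tcp_pos": TCP position; "tool_rot": TCP orientation; "contact_force": force on the tool from outside, world axes, zero at the start; "moment": the same for the moment, N m; "finger_gap": opening from 0.0 (shut) to 1.0 (fully open); "grasp_force": force on a finger pad.
Only numpy, scipy, OpenCV 4.12 (cv2) and the standard library are available. Lean on these libraries where they do the work, as an engineer would, in place of code of your own. Each camera call takes 0.05 s, during which the arm holds its last target. There are 200 camera calls.

## Working session

There is one attempt and no reset: what is moved stays moved. The work goes in short steps, Python scripts to look and compute and a shell command to move; the robot and the scene stay as the last step left them, time stands still between calls to the robot, and variables do not carry over. Pictures are saved under pics/ and viewed, at most 10 in all, crops included, and the job is handed in when it is done.

```bash
mkdir -p pics; ls
python3 - <<'E'
from bench import monitor,cams
import cv2,numpy as np
s=monitor.sense();print(s)
for n in("scene","top"):
    f=cams.grab_frame(n);cv2.imwrite(f"pics/{n}0.png",f["frame"]);np.savez(f"pics/{n}0.npz",**f)
    print(n,f["mtx"],f["dist_coeffs"],f["R"],f["t"])
E
```

```text
pics
{'t': 0.0, 'qpos': array([-1.40430728e+00,  1.81514559e-01,  1.60804102e+00, -4.54451679e-06,
        1.35376541e+00, -2.06279070e-01]), 'dq': array([-0.00100423, -0.00126495,  0.00251765, -0.00030172,  0.0010632 ,
       -0.00047039]), 'joint_efforts': array([-3.57922709e-04, -4.44878340e+01, -3.51336980e+01, -3.16491769e-04,
        9.06698930e-03,  4.28257323e-06]), 'tcp_pos': array([ 0.20934397, -0.53493962,  0.23038308]), 'tool_rot': array([-8.64043213e-04,  9.82680258e-01,  1.85307214e-01,  1.49734470e-05]), 'contact_force': array([-0.44205749, -1.56994915,  0.22927906]), 'moment': array([-0.0016    , -0.05233919,  0.0395552 ]), 'grasp_force': 0.0, 'finger_gap': 1.0019439024622618}
scene [[410.78104621   0.         247.20220226]
 [  0.         410.78104621 186.42176052]
 [  0.           0.           1.        ]] [-0.02563644  0.          0.          0.          0.        ] [[-0.75651944  0.65395152  0.0050735 ]
 [ 0.44985625  0.52601278 -0.72176167]
 [-0.47466586 -0.54374439 -0.69212308]] [ 0.44968501 -0.15722296  1.37976317]
top [[443.02217127   0.         257.20850178]
 [  0.         443.02217127 187.92641103]
 [  0.           0.           1.        ]] [0.01229624 0.         0.         0.         0.        ] [[-0.01584937 -0.99981763 -0.01065406]
 [-0.9889026   0.01724875 -0.14756057]
 [ 0.14771743  0.00819709 -0.98899564]] [-0.05097851  0.53237458  1.01171529]
```

View pics/top0.png

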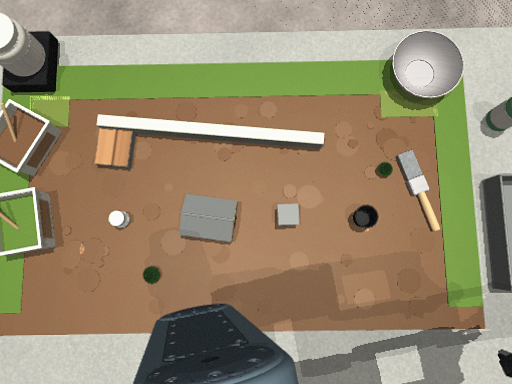

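View pics/scene0.png

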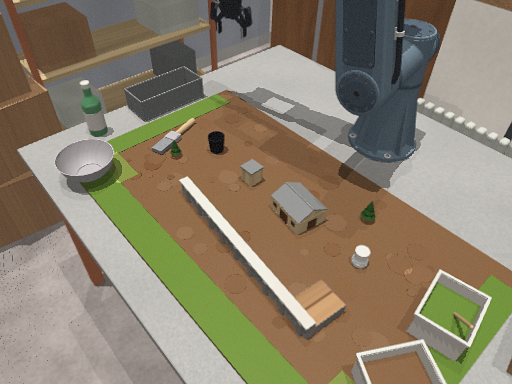

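The top view shows the shed's roof at (208,218), the hut at (288,215), and the wall from (97,120) to (323,138). The dock is at (114,147), its end face at column ~132. The jar is at (119,219) and tree_a at (151,274). Next I measure these from the depth at known heights.

```bash
cat > h.py <<'E'
import cv2,numpy as np
def cloud(f):
    z=f["range_z"];v,u=np.mgrid[:z.shape[0],:z.shape[1]]
    n=cv2.undistortPoints(np.stack([u,v],-1).reshape(-1,1,2).astype(np.float64),f["mtx"],f["dist_coeffs"]).reshape(*z.shape,2)
    c=np.dstack([n*z[...,None],z]);return (c-f["t"])@f["R"]
def onplane(f,px,h):
    n=cv2.undistortPoints(np.array(px,float).reshape(-1,1,2),f["mtx"],f["dist_coeffs"]).reshape(-1,2)
    d=np.c_[n,np.ones(len(n))]@f["R"];o=-f["R"].T@f["t"]
    return (o+d*((h-o[2])/d[:,2])[:,None])[:,:2]
def box(P): 
    r=cv2.minAreaRect(P[:,:2].astype(np.float32)*1000);return np.round(r[0],1),np.round(r[1],1),round(r[2],1)
def objs(f,win):
    """win: u0,v0,u1,v1, zlo,zhi"""
    X=cloud(f);u0,v0,u1,v1,a,b=win;m=np.zeros(X.shape[:2],np.uint8)
    m[v0:v1,u0:u1]=1;m&=((X[...,2]>a)&(X[...,2]<b)).astype(np.uint8)
    n,l,st,_=cv2.connectedComponentsWithStats(m);k=1+np.argmax(st[1:,4]);return X[l==k]
E
python3 - <<'E'
from h import *
f=dict(np.load("pics/top0.npz"))
W=dict(shed=(170,180,245,250,.035,.1),hut=(270,195,310,235,.05,.08),wall=(90,110,330,150,.053,.075),dock=(90,122,140,172,.03,.048),jar=(105,205,135,232,.03,.08),tree_a=(138,260,165,288,.02,.1),cup=(350,200,382,232,.03,.08))
for k,w in W.items():
    P=objs(f,w);print(k,len(P),*box(P),'z',np.round(np.percentile(P[:,2],[2,50,98]),4))
# colour/height ground check
P=objs(f,(230,150,280,180,-.02,.03));print('ground',np.median(P[:,2]))
# wall front edge line (near-robot side), top face
P=objs(f,W['wall']);r=cv2.boxPoints(cv2.minAreaRect(P[:,:2].astype(np.float32)));print('wall corners',r)
P=objs(f,W['shed']);print('shed corners',cv2.boxPoints(cv2.minAreaRect(P[:,:2].astype(np.float32))))
R=P[P[:,2]>.077];print('ridge',len(R),box(R))
P=objs(f,W['dock']);print('dock corners',cv2.boxPoints(cv2.minAreaRect(P[:,:2].astype(np.float32))))
E
```

```text
shed 2232 [463.3  54.3] [121.4  96.8] 81.3 z [0.0545 0.0686 0.0822]
hut 439 [ 467.7 -130.2] [48.3 48. ] 1.3 z [0.0582 0.0621 0.0661]
wall 2642 [672.9  51.1] [540.8  28.7] 84.2 z [0.0552 0.0605 0.0643]
dock 1354 [638.3 277.4] [98.9 91.5] 84.4 z [0.0338 0.0411 0.0455]
jar 239 [464.8 266.7] [33.6 36. ] 32.1 z [0.0314 0.0578 0.0613]
tree_a 225 [332.1 191.2] [37.5 36.9] 89.5 z [0.0248 0.0419 0.0756]
cup 248 [ 459.6 -308.6] [51.4 52.3] 43.4 z [0.0311 0.0578 0.0679]
ground 0.010025418176865843
wall corners [[ 0.6314802  -0.21647418]
 [ 0.66000116 -0.21935105]
 [ 0.7142756   0.31871694]
 [ 0.68575466  0.32159382]]
shed corners [[ 0.40631407  0.00166612]
 [ 0.50196105 -0.01297721]
 [ 0.5203303   0.1070068 ]
 [ 0.42468333  0.12165013]]
ridge 354 (array([465.6,  54. ]), array([119.6,  31.5]), 82.0)
dock corners [[0.5878912  0.23269153]
 [0.6789398  0.22373772]
 [0.68862057 0.32217836]
 [0.59757197 0.33113217]]
```

```bash
cat >> h.py <<'E'
from scipy.spatial.transform import Rotation as Ro
def pose(s):
    q=s["tool_rot"];R=Ro.from_quat([q[1],q[2],q[3],q[0]]).as_matrix()
    return np.array(s["tcp_pos"]),R,np.degrees(np.arctan2(R[1,0],R[0,0]))
def plan(s,pos,yaw):
    "turn about tool z (norm.), then shift in turned tool axes (norm.)"
    p,R,y=pose(s);T=Ro.from_euler('ZX',[yaw,180],degrees=True).as_matrix()
    rv=Ro.from_matrix(R.T@T).as_rotvec()/(np.pi/2);return np.round(rv,3),np.round(T.T@(np.array(pos)-p)/.5,3),np.round(p,4),round(y,2)
A=np.radians(-5.76);C=np.array([.6777,.2411])
def yard(x,y):return C+[x*np.cos(A)-y*np.sin(A),x*np.sin(A)+y*np.cos(A)]
E
python3 - <<'E'
from h import *
from bench import monitor
s=monitor.sense()
print(plan(s,[.376,.063,.23],-5.76),yard(-.048,-.06))
f=dict(np.load("pics/top0.npz"))
P=objs(f,(90,122,140,172,.03,.048))
L=(P[:,:2]-C)@np.array([[np.cos(A),-np.sin(A)],[np.sin(A),np.cos(A)]])
for a,b in((.03,.036),(.036,.039),(.039,.043),(.043,.048)):
    m=(P[:,2]>a)&(P[:,2]<b);print(a,m.sum(),np.round(np.percentile(L[m],[1,50,99],axis=0),4).tolist())
E
```

```text
(array([-0.001,  0.   ,  0.301]), array([ 2.120e-01, -1.223e+00,  1.000e-03]), array([ 0.2093, -0.535 ,  0.2305]), np.float64(21.36)) [0.62392065 0.1862203 ]
0.03 50 [[-0.0886, -0.0125], [-0.0549, -0.0004], [0.0025, 0.0776]]
0.036 182 [[-0.0882, -0.0048], [-0.0416, 0.0314], [0.0025, 0.0801]]
0.039 884 [[-0.0874, -0.001], [-0.0428, 0.0399], [0.0019, 0.0807]]
0.043 238 [[-0.0871, -0.0015], [-0.0443, 0.0386], [0.0023, 0.0788]]
```

```bash
python3 -m pendant '[[[0,0,0,0,0,0.1,-1],[0,0,0,0,0,0.1,-1],[0,0,0,0,0,0.1,-1],[0.02,-0.11,0,0,0,0,-1],[0.02,-0.11,0,0,0,0,-1],[0.02,-0.11,0,0,0,0,-1],[0.02,-0.11,0,0,0,0,-1],[0.02,-0.11,0,0,0,0,-1]]]'
python3 -m pendant '[[[0.02,-0.11,0,0,0,0,-1],[0.02,-0.11,0,0,0,0,-1],[0.02,-0.11,0,0,0,0,-1],[0.02,-0.11,0,0,0,0,-1],[0.02,-0.11,0,0,0,0,-1],[0,0,0,0,0,0,-1]]]'
python3 - <<'E'
from h import *
from bench import monitor
print(plan(monitor.sense(),[.376,.063,.022],-5.76))
E
```

```text
t: 1.1
tcp_pos: [0.2863, -0.2649, 0.231]
tool_rot: [-0.0, 0.999, -0.05, 0.0]
contact_force: [1.5, -0.6, 1.0]
finger_gap: 1.001
grasp_force: 0.0
t: 1.85
tcp_pos: [0.3629, 0.0059, 0.231]
tool_rot: [-0.001, 0.999, -0.045, -0.0]
contact_force: [0.5, 0.0, 0.4]
finger_gap: 1.0
grasp_force: 0.0
(array([-0.001,  0.   ,  0.007]), array([ 0.015, -0.116,  0.418]), array([0.3629, 0.0059, 0.231 ]), np.float64(-5.15))
```

```bash
python3 -m pendant '[[[0.015,-0.116,0,0,0,0.007,-1],[0,0,0.1,0,0,0,-1],[0,0,0.1,0,0,0,-1],[0,0,0.1,0,0,0,-1],[0,0,0.07,0,0,0,-1],[0,0,0.045,0,0,0,-1],[0,0,0,0,0,0,-1]]]'
python3 - <<'E'
from h import *
from bench import monitor,cams
s=monitor.sense();print(plan(s,[*yard(-.107,-.207),.022],-5.76),s["contact_force"])
f=cams.grab_frame("scene");cv2.imwrite("pics/scene1.png",f["frame"][120:300,180:440])
E
```

```text
t: 2.72
tcp_pos: [0.3743, 0.0583, 0.0223]
tool_rot: [-0.0, 0.998, -0.055, -0.002]
contact_force: [-0.1, -0.2, -0.5]
finger_gap: 0.997
grasp_force: 0.0
(array([-0.   ,  0.003, -0.007]), array([ 0.353, -0.011,  0.001]), array([0.3743, 0.0583, 0.0223]), np.float64(-6.35)) [-0.06422526 -0.20324669 -0.54566265]
```

View pics/scene1.png

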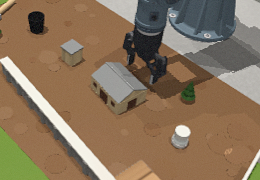

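The open gripper stands behind the shed's near long wall (crop ~(140,60)), clear of the tree and jar. Next I push.

```bash
python3 -m pendant '[[[0.02,-0.01,0,0,0,-0.007,-1],[0.025,0,0,0,0,0,-1],[0.025,0,0,0,0,0,-1],[0.03,0,0,0,0,0,-1],[0.03,0,0,0,0,0,-1],[0.03,0,0,0,0,0,-1],[0.03,0,0,0,0,0,-1],[0.03,0,0,0,0,0,-1]]]'
cat > look.py <<'E'
import sys
from h import *
from bench import monitor,cams
s=monitor.sense();p,R,y=pose(s);f=cams.grab_frame("top");n=sys.argv[1]
cv2.imwrite(f"pics/{n}.png",f["frame"][90:300,60:400])
X=cloud(f);B=np.array([[np.cos(A),-np.sin(A)],[np.sin(A),np.cos(A)]])
print('tcp yard',np.round((p[:2]-C)@B,4),p[2].round(4),'yaw rel',round(y+5.76,2),'F yard',np.round(np.array(s["contact_force"])[:2]@B,1))
b,g,r=[f["frame"][...,i].astype(int) for i in range(3)]
L=(X[...,:2]-C)@B
grey=(abs(r-b)<30)&(X[...,2]>.05)&(X[...,2]<.085)&(L[...,0]<-.002)&(L[...,0]>-.28)&(L[...,1]>-.32)&(L[...,1]<-.0)&(g>85)
k,l,st,_=cv2.connectedComponentsWithStats(grey.astype(np.uint8));k=1+np.argmax(st[1:,4]);Q=L[l==k];Z=X[l==k][:,2]
print('shed yard',len(Q),box(Q))
rd=Q[Z>.0785];d=np.polyfit(rd[:,1],rd[:,0],1);print('ridge x at y mean',np.round([np.mean(rd[:,0]),np.degrees(np.arctan(-d[0]))],4),'y ext',np.percentile(Q[:,1],[1,99]).round(4),'x ext',np.percentile(Q[:,0],[1,99]).round(4))
print('hut',box(objs(f,(270,195,310,235,.05,.08))))
E
python3 look.py top1
```

```text
t: 3.78
tcp_pos: [0.4873, 0.0529, 0.0237]
tool_rot: [-0.0, 0.999, -0.049, 0.0]
contact_force: [-3.8, 0.2, 3.0]
finger_gap: 0.999
grasp_force: 2.0
tcp yard [-0.1706 -0.2064] 0.0237 yaw rel 0.12 F yard [-3.8 -0.1]
shed yard 374 (array([ -84.5, -224.4]), array([141.5,  73.8]), 51.6)
ridge x at y mean [ -0.1124 -18.791 ] y ext [-0.2653 -0.1508] x ext [-0.1497 -0.066 ]
hut (array([ 467.6, -130.2]), array([48.1, 48.2]), 1.7)
```

```bash
python3 -m pendant '[[[0.025,0,0,0,0,0,-1],[0.025,0,0,0,0,0,-1],[0.025,0,0,0,0,0,-1],[0.02,0,0,0,0,0,-1],[0.01,0,0,0,0,0,-1],[0,0,0,0,0,0,-1]]]'
python3 look.py top2
```

```text
t: 4.58
tcp_pos: [0.5392, 0.0478, 0.024]
tool_rot: [0.0, 0.999, -0.049, 0.001]
contact_force: [-0.6, 0.2, 0.1]
finger_gap: 1.0
grasp_force: 0.0
tcp yard [-0.1183 -0.2063] 0.024 yaw rel 0.12 F yard [-0.6  0.2]
shed yard 250 (array([ -54.9, -257. ]), array([89.9, 19.8]), 2.3)
ridge x at y mean [ -0.0592 -18.3478] y ext [-0.2652 -0.2462] x ext [-0.0976 -0.0117]
hut (array([ 467.7, -130.1]), array([48.2, 47.9]), 1.5)
```

View pics/top2.png

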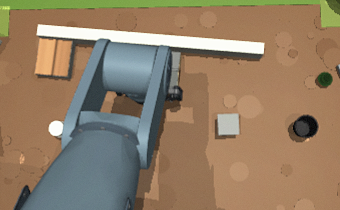

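The arm hides most of the shed, only its right end shows at (177,70). It is about 11 mm from the wall, so I press on gently.

```bash
python3 -m pendant '[[[0.008,0,0,0,0,0,-1],[0.008,0,0,0,0,0,-1],[0.004,0,0,0,0,0,-1],[0.003,0,0,0,0,0,-1],[0,0,0,0,0,0,-1]]]'
python3 -m pendant '[[[0.004,0,0,0,0,0,-1],[0,0,0,0,0,0,-1]]]'; python3 look.py top3
```

```text
t: 5.25
tcp_pos: [0.5501, 0.0467, 0.0238]
tool_rot: [-0.0, 0.999, -0.049, 0.0]
contact_force: [-1.9, 0.7, 0.5]
finger_gap: 1.001
grasp_force: 1.1
t: 5.5
tcp_pos: [0.5512, 0.0467, 0.0236]
tool_rot: [-0.0, 0.999, -0.049, -0.001]
contact_force: [-5.8, 0.7, 4.2]
finger_gap: 0.996
grasp_force: 2.7
tcp yard [-0.1063 -0.2061] 0.0236 yaw rel 0.11 F yard [-5.9  0.1]
shed yard 236 (array([ -44.3, -256.4]), array([84.2, 18. ]), 0.3)
ridge x at y mean [-0.0485  0.8258] y ext [-0.2652 -0.2476] x ext [-0.0855 -0.0031]
hut (array([ 467.5, -130.3]), array([48.1, 47.8]), 1.1)
```

The shed is against the wall at 6 N. I back off, rise and go round to its right end.

```bash
python3 -m pendant '[[[-0.06,0,0,0,0,0,-1],[0,0,-0.1,0,0,0,-1],[0,0,-0.1,0,0,0,-1],[0,0,-0.06,0,0,0,-1],[0,0,0,0,0,-0.11,-1],[0,0,0,0,0,-0.11,-1],[0,0,0,0,0,-0.11,-1],[0,0,0,0,0,-0.11,-0.1]]]'
python3 -m pendant '[[[0,0,0,0,0,-0.11,-0.1],[0,0,0,0,0,-0.11,-0.1],[0,0,0,0,0,-0.11,-0.1],[0,0,0,0,0,-0.11,-0.1],[0,0,0,0,0,-0.11,-0.1],[0,0,0,0,0,0,-0.1]]]'
python3 - <<'E'
from h import *
from bench import monitor
s=monitor.sense();print(plan(s,[*yard(-.056,-.308),.14],84.24),s["finger_gap"],s["qpos"])
E
python3 look.py top4
```

```text
t: 6.55
tcp_pos: [0.523, 0.0493, 0.1542]
tool_rot: [0.0, 0.956, 0.295, 0.001]
contact_force: [-0.7, 0.1, 0.0]
finger_gap: 0.821
grasp_force: 0.0
t: 7.3
tcp_pos: [0.5228, 0.0493, 0.1541]
tool_rot: [0.001, 0.747, 0.665, 0.001]
contact_force: [-0.2, -0.5, -0.2]
finger_gap: 0.546
grasp_force: 0.0
(array([ 0.001,  0.   , -0.01 ]), array([-0.203,  0.158,  0.028]), array([0.5228, 0.0493, 0.1541]), np.float64(83.36)) 0.5458834122808577 [-1.32221470e-01  1.53548573e-01  1.80442721e+00  1.78204145e-05
  1.18177576e+00 -1.63854078e-02]
tcp yard [-0.1349 -0.2064] 0.1541 yaw rel 89.12 F yard [-0.1 -0.5]
shed yard 590 (array([ -48.6, -246.6]), array([37.7, 93.2]), 89.4)
ridge x at y mean [-0.0475 -0.4778] y ext [-0.2649 -0.2293] x ext [-0.0945 -0.003 ]
hut (array([ 467.5, -130.2]), array([48. , 48.2]), 1.4)
```

```bash
python3 -m pendant '[[[-0.1,0.08,0,0,0,-0.01,-0.1],[-0.103,0.078,0,0,0,0,-0.1],[0,0,0.09,0,0,0,-0.1],[0,0,0.09,0,0,0,-0.1],[0,0,0.06,0,0,0,-0.1],[0,0,0.022,0,0,0,-0.1],[0,0,0,0,0,0,-0.1]]]'
python3 look.py top5; python3 -c "
from h import *
from bench import monitor,cams
print(plan(monitor.sense(),[*yard(-.056,-.131),.022],84.24))
cv2.imwrite('pics/scene5.png',cams.grab_frame('scene')['frame'][120:340,150:400])"
```

```text
t: 8.22
tcp_pos: [0.588, -0.0567, 0.0227]
tool_rot: [-0.0, 0.742, 0.671, -0.0]
contact_force: [0.6, 0.3, 0.8]
finger_gap: 0.548
grasp_force: 0.0
tcp yard [-0.0594 -0.3054] 0.0227 yaw rel 90.04 F yard [0.6 0.3]
shed yard 321 (array([ -47.8, -160.9]), array([32.8, 92.3]), 88.8)
ridge x at y mean [-0.0471 11.1178] y ext [-0.1766 -0.1455] x ext [-0.0888 -0.0024]
hut (array([ 467.7, -130.1]), array([47.9, 48. ]), 1.5)
(array([0.001, 0.   , 0.001]), array([0.349, 0.005, 0.003]), array([ 0.5888, -0.0569,  0.0237]), np.float64(84.3))
```

View pics/scene5.png

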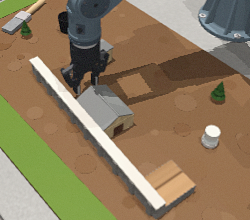

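The gripper stands at the shed's far end (crop ~(85,80)), and the shed lies along the wall. I push it toward the dock.

```bash
python3 -m pendant '[[[0.03,0,0,0,0,0,-0.1],[0.02,0,0,0,0,0,-0.1],[0.03,0,0,0,0,0,-0.1],[0.03,0,0,0,0,0,-0.1],[0.03,0,0,0,0,0,-0.1],[0.03,0,0,0,0,0,-0.1],[0.03,0,0,0,0,0,-0.1],[0.03,0,0,0,0,0,-0.1]]]'
python3 -m pendant '[[[0.03,0,0,0,0,0,-0.1],[0.03,0,0,0,0,0,-0.1],[0.02,0,0,0,0,0,-0.1],[0.01,0,0,0,0,0,-0.1],[0,0,0,0,0,0,-0.1]]]'
python3 look.py top6
```

```text
t: 9.32
tcp_pos: [0.6, 0.0583, 0.0236]
tool_rot: [0.001, 0.741, 0.672, 0.0]
contact_force: [-0.7, -5.6, 4.8]
finger_gap: 0.552
grasp_force: 0.8
t: 9.95
tcp_pos: [0.6043, 0.1036, 0.0234]
tool_rot: [0.0, 0.741, 0.672, 0.001]
contact_force: [0.4, -1.0, 3.9]
finger_gap: 0.554
grasp_force: 0.0
tcp yard [-0.0593 -0.1442] 0.0234 yaw rel 90.16 F yard [ 0.5 -0.9]
shed yard 422 (array([-65.3, -61.4]), array([37.4, 76.7]), 0.6)
ridge x at y mean [-0.05   -0.9481] y ext [-0.0976 -0.0263] x ext [-0.0833 -0.0471]
hut (array([ 467.8, -130.2]), array([48.4, 48. ]), 1.0)
```

Remaining is about 13 mm (0.026). I creep on until it meets the dock.

```bash
python3 -m pendant '[[[0.008,0,0,0,0,0,-0.1],[0.008,0,0,0,0,0,-0.1],[0.004,0,0,0,0,0,-0.1],[0.004,0,0,0,0,0,-0.1],[0,0,0,0,0,0,-0.1]]]'
python3 -m pendant '[[[0.003,0,0,0,0,0,-0.1],[0,0,0,0,0,0,-0.1]]]'; python3 look.py top7
```

```text
t: 10.62
tcp_pos: [0.6053, 0.1139, 0.0233]
tool_rot: [0.001, 0.741, 0.671, 0.0]
contact_force: [-0.6, -4.9, 5.6]
finger_gap: 0.55
grasp_force: 0.6
t: 10.88
tcp_pos: [0.6054, 0.1153, 0.0233]
tool_rot: [0.001, 0.741, 0.671, 0.0]
contact_force: [-0.6, -5.0, 6.2]
finger_gap: 0.553
grasp_force: 0.7
tcp yard [-0.0593 -0.1324] 0.0233 yaw rel 90.1 F yard [-0.1 -5. ]
shed yard 420 (array([-64.4, -48. ]), array([38.4, 78.7]), 2.8)
ridge x at y mean [-0.0507  0.5421] y ext [-0.0855 -0.0114] x ext [-0.0839 -0.047 ]
hut (array([ 467.6, -130.2]), array([48.1, 47.9]), 1.1)
```

```bash
python3 -m pendant '[[[0.004,0,0,0,0,0,-0.1],[0,0,0,0,0,0,-0.1]]]'; python3 -m pendant '[[[0.004,0,0,0,0,0,-0.1],[0,0,0,0,0,0,-0.1]]]'
```

```text
t: 11.18
tcp_pos: [0.6055, 0.1166, 0.0233]
tool_rot: [0.001, 0.741, 0.671, -0.0]
contact_force: [-0.9, -7.9, 7.1]
finger_gap: 0.552
grasp_force: 0.8
t: 11.42
tcp_pos: [0.6055, 0.1167, 0.0234]
tool_rot: [0.001, 0.741, 0.671, -0.002]
contact_force: [-3.7, -16.3, 9.7]
finger_gap: 0.548
grasp_force: 1.7
```

It has stopped against the dock, with the force jumping to 16 N. I back off, rise and check.

```bash
python3 -m pendant '[[[-0.03,0,0,0,0,0,-0.1],[-0.05,0,0,0,0,0,-0.1],[0,0,-0.1,0,0,0,-0.1],[0,0,-0.1,0,0,0,-0.1],[0,0,-0.1,0,0,0,-0.1],[-0.12,-0.02,0,0,0,0,-0.1],[-0.12,-0.02,0,0,0,0,-0.1],[-0.12,-0.02,0,0,0,0,-0.1]]]'
python3 -m pendant '[[[-0.12,-0.02,0,0,0,0,-0.1],[-0.12,-0.02,0,0,0,0,-0.1],[-0.12,-0.02,0,0,0,0,-0.1],[0,0,0,0,0,0,-0.1]]]'
python3 look.py top8
python3 -c "
import cv2
from bench import cams
a=cams.grab_frame('scene')['frame'][180:350,230:420];cv2.imwrite('pics/scene8.png',cv2.resize(a,None,fx=3,fy=3))
b=cv2.imread('pics/top8.png');cv2.imwrite('pics/top8b.png',cv2.resize(b,None,fx=2,fy=2))"
```

```text
t: 12.42
tcp_pos: [0.5526, -0.0969, 0.1721]
tool_rot: [-0.001, 0.741, 0.672, 0.0]
contact_force: [1.2, -0.7, 0.1]
finger_gap: 0.549
grasp_force: 0.0
t: 12.92
tcp_pos: [0.5046, -0.2758, 0.172]
tool_rot: [-0.0, 0.743, 0.669, -0.0]
contact_force: [0.8, 1.3, -0.1]
finger_gap: 0.551
grasp_force: 0.0
tcp yard [-0.1204 -0.5316] 0.172 yaw rel 89.8 F yard [0.7 1.3]
shed yard 1998 (array([-48.7, -61. ]), array([ 93.8, 120.7]), 0.3)
ridge x at y mean [-0.0479  0.5013] y ext [-0.1204 -0.0028] x ext [-0.0951 -0.003 ]
hut (array([ 467.8, -130.2]), array([48.5, 47.9]), 1.2)
```

View pics/scene8.png

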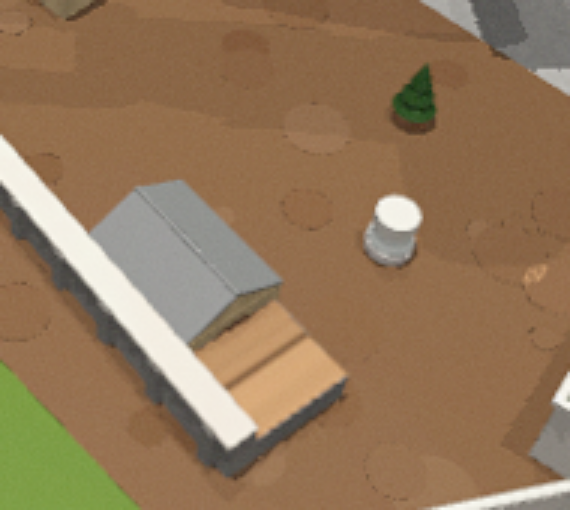

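View pics/top8b.png

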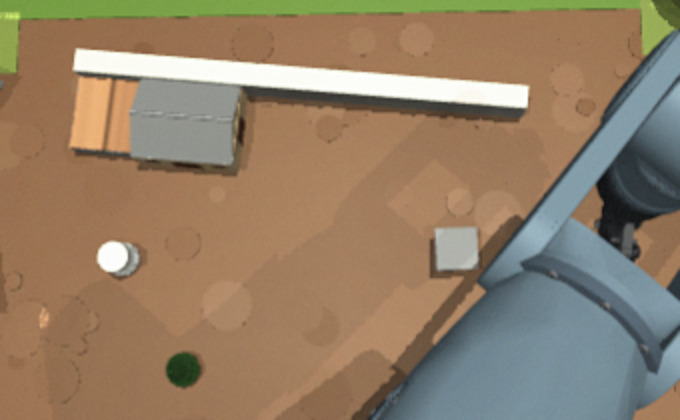

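The scene view shows the shed's gable at the plank dock (235,310) and its side along the wall. The top view measures it at (-48.7, -61) mm and 0.3°, with hut, jar and tree untouched. Wall contact was only lightly pressed, so I seat it once more from the front.

```bash
python3 -m pendant '[[[0,0,0,0,0,0.11,-1],[0,0,0,0,0,0.11,-1],[0,0,0,0,0,0.11,-1],[0,0,0,0,0,0.11,-1],[0,0,0,0,0,0.11,-1],[0,0,0,0,0,0.11,-1],[0,0,0,0,0,0.11,-1],[0,0,0,0,0,0.11,-1]]]'
python3 -m pendant '[[[0,0,0,0,0,0.11,-1],[0,0,0,0,0,0,-1],[0,0,0,0,0,0,-1]]]'
python3 -c "
from h import *
from bench import monitor
print(plan(monitor.sense(),[*yard(-.135,-.064),.022],-5.76))"
```

```text
t: 14.02
tcp_pos: [0.5067, -0.2697, 0.1723]
tool_rot: [-0.001, 0.999, 0.044, -0.0]
contact_force: [0.5, 0.4, 0.4]
finger_gap: 1.001
grasp_force: 0.0
t: 14.4
tcp_pos: [0.5065, -0.271, 0.1725]
tool_rot: [-0.0, 0.999, -0.039, -0.0]
contact_force: [-0.2, 0.7, 0.0]
finger_gap: 0.996
grasp_force: 0.0
(array([-0.   ,  0.   ,  0.014]), array([-0.032, -0.925,  0.301]), array([ 0.5065, -0.271 ,  0.1725]), np.float64(-4.46))
```

```bash
python3 -m pendant '[[[0,0,0,0,0,0.014,-1],[-0.032,-0.1,0,0,0,0,-1],[0,-0.118,0,0,0,0,-1],[0,-0.118,0,0,0,0,-1],[0,-0.118,0,0,0,0,-1],[0,-0.118,0,0,0,0,-1],[0,-0.118,0,0,0,0,-1],[0,-0.118,0,0,0,0,-1]]]'
python3 -m pendant '[[[0,-0.117,0,0,0,0,-1],[0,0,0,0,0,0,-1]]]'
python3 -c "
from h import *
from bench import monitor
print(plan(monitor.sense(),[*yard(-.135,-.064),.022],-5.76))"
```

```text
t: 15.4
tcp_pos: [0.5327, 0.1332, 0.1731]
tool_rot: [-0.0, 0.999, -0.052, 0.0]
contact_force: [0.6, -0.7, -0.0]
finger_gap: 0.996
grasp_force: 0.0
t: 15.65
tcp_pos: [0.5383, 0.1933, 0.1728]
tool_rot: [-0.0, 0.999, -0.049, 0.0]
contact_force: [0.3, -0.6, -0.0]
finger_gap: 0.996
grasp_force: 0.0
(array([-0.001, -0.   ,  0.001]), array([-0.002,  0.005,  0.302]), array([0.5383, 0.1933, 0.1728]), np.float64(-5.67))
```

```bash
python3 -m pendant '[[[0,0.005,0.1,0,0,0,-1],[0,0,0.1,0,0,0,-1],[0,0,0.07,0,0,0,-1],[0,0,0.03,0,0,0,-1],[0.025,0,0,0,0,0,-1],[0.022,0,0,0,0,0,-1],[0.006,0,0,0,0,0,-1],[0,0,0,0,0,0,-1]]]'
python3 -m pendant '[[[0.004,0,0,0,0,0,-1],[0,0,0,0,0,0,-1]]]'
python3 -m pendant '[[[0.003,0,0,0,0,0,-1],[0,0,0,0,0,0,-1]]]'
python3 -c "
from h import *
from bench import monitor
s=monitor.sense();print(plan(s,[*yard(-.107,-.064),.022],-5.76),s['contact_force'])"
```

```text
t: 16.65
tcp_pos: [0.5655, 0.1842, 0.0243]
tool_rot: [-0.0, 0.999, -0.052, 0.0]
contact_force: [-4.5, -0.7, 2.1]
finger_gap: 0.997
grasp_force: 2.2
t: 16.9
tcp_pos: [0.5655, 0.1843, 0.024]
tool_rot: [0.0, 0.999, -0.052, -0.002]
contact_force: [-11.7, 0.5, 7.5]
finger_gap: 0.999
grasp_force: 5.4
t: 17.15
tcp_pos: [0.5654, 0.1844, 0.0238]
tool_rot: [0.0, 0.999, -0.052, -0.003]
contact_force: [-15.3, 0.4, 12.1]
finger_gap: 0.999
grasp_force: 8.1
(array([ 0.   ,  0.004, -0.002]), array([-0.002, -0.007,  0.004]), array([0.5654, 0.1844, 0.0238]), np.float64(-5.93)) [-15.33028141   0.44930596  12.05292026]
```

Stalled firmly, with 15 N and no travel: it is seated against the wall. I back off, rise and check once more.

```bash
python3 -m pendant '[[[-0.02,0,0,0,0,0,-1],[-0.04,0,0,0,0,0,-1],[0,0,-0.1,0,0,0,-1],[0,0,-0.1,0,0,0,-1],[0,0,-0.1,0,0,0,-1],[0,0.12,0,0,0,0,-1],[0,0.12,0,0,0,0,-1],[0,0.12,0,0,0,0,-1]]]'
python3 -m pendant '[[[0,0.12,0,0,0,0,-1],[0,0.12,0,0,0,0,-1],[0,0.12,0,0,0,0,-1],[0,0.12,0,0,0,0,-1],[0,0,0,0,0,0,-1],[0,0,0,0,0,0,-1]]]'
python3 look.py top9; python3 -c "
from h import *
from bench import cams
f=cams.grab_frame('top')
for k,w in dict(jar=(105,205,135,232,.03,.08),tree_a=(138,260,165,288,.02,.1)).items(): print(k,box(objs(f,w)))"
```

```text
t: 18.15
tcp_pos: [0.5205, 0.006, 0.1745]
tool_rot: [0.0, 0.999, -0.052, 0.002]
contact_force: [0.7, 0.2, -0.3]
finger_gap: 0.998
grasp_force: 0.0
t: 18.9
tcp_pos: [0.4949, -0.2311, 0.1735]
tool_rot: [0.0, 0.999, -0.053, 0.001]
contact_force: [-0.5, 0.2, -0.5]
finger_gap: 0.998
grasp_force: 0.0
tcp yard [-0.1345 -0.4882] 0.1735 yaw rel -0.3 F yard [-0.5  0.2]
shed yard 1982 (array([-48.4, -61.3]), array([120.3,  92.8]), 90.0)
ridge x at y mean [-0.0469  0.1209] y ext [-0.1205 -0.0028] x ext [-0.0943 -0.0032]
hut (array([ 467.7, -127.7]), array([42.1, 48.6]), 89.7)
jar (array([465., 267.]), array([34.6, 36.6]), 34.4)
tree_a (array([332.1, 191.3]), array([36.9, 38.1]), 0.4)
```

```bash
python3 -c "
from bench import order;print(order.job_done())"
```

```text
the job is handed in; nothing more can be done
None
```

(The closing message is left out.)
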